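# Lay up the table caddy

## Task

Lay up the wooden table caddy for dinner: stand the two red-labelled spice jars in its two rear bays, under the high back, and the two shakers in the two lower bays in front of them, one to a bay, and lay the all-metal teaspoon flat in the long tray at the front. Keep jars and shakers upright and set them down without dropping them. The blue-labelled jar and the green-handled spoon do not belong in it: leave those where they are.

Things in the scene. Friction and masses are not known exactly. Their poses are not given: they have to be found in the camera images.
- caddy: Fixed wooden table caddy. Origin: centre of underside; +x to its high back (64 mm, hand slot), -x to its low front. In mm: outside x 220, y 162; walls 6; floor top z 8. Rear bays at x 73, y +-39, front bays at x 5, y +-39, each 62 (x) by 72 (y) inside; spoon tray at x -68, y 0, 72 by 150. Tops: dividers z 34 to 48, front lip 26, raked side walls 26 in front, 46 at x 5, 64 at back.
- jar_gold: Spice jar with red and white label and brown cap with a gold top, wanted: round, 41 mm across, 105 mm tall, the top 21 mm a fixed cap 40 mm across; stands upright. Origin at the centre of its underside, z up. 0.08 to 0.15 kg
- jar_black: Spice jar with red and white label and black cap with a white top, wanted: round, 41 mm across, 105 mm tall, the top 21 mm a fixed cap 40 mm across; stands upright. Origin at the centre of its underside, z up. 0.08 to 0.15 kg
- jar_blue: Spice jar with dark blue label and black cap with a blue top, not wanted: round, 41 mm across, 105 mm tall, the top 21 mm a fixed cap 40 mm across; stands upright. Origin at the centre of its underside, z up. 0.08 to 0.15 kg
- shaker_a: Glass salt or pepper shaker with grey top: 43 mm across at its widest (30 mm up), narrowing to 32 mm at 66 mm; on top a metal dome with upright sides 34 mm across from 66 to 78 mm (grip it there), 90 mm tall in all; stands upright. Origin at the centre of its underside, z up. About 0.1 kg. Like the other shaker, either may stand in either bay
- shaker_b: The other glass shaker, same shape: 43 mm across at its widest (30 mm up), narrowing to 32 mm at 66 mm; on top a metal dome with upright sides 34 mm across from 66 to 78 mm (grip it there), 90 mm tall in all; stands upright. Origin at the centre of its underside, z up. About 0.1 kg
- teaspoon: All-metal teaspoon lying flat, 136 mm long, 28 mm wide at the bowl, 13 mm high. Origin under the middle of its length; long axis x, bowl at +x; z up. Fingers closed across it at the origin stop about 20 mm apart, and it balances there. 0.02 kg
- tap: Kitchen tap, fixed behind the sink between the two sides of the worktop, an obstacle: its spout arches to 300 mm above the worktop and reaches 85 mm from the origin towards the robot, 14 mm to the left of it. Origin 70 mm below the worktop; x away from the robot, y left
- green_spoon: Bigger spoon with a green handle, not wanted: 201 mm long, 40 mm wide, 18 mm high, lying flat. Origin under the middle of its length; long axis x
Mind the look-alikes: they are no part of the job. What is shaped like the jar_black but purple is not meant.

How it is judged:
At the end, for the whole second after the job is handed in: Red-labelled jars stand in the rear bays, shakers in the front bays, one to a bay (14 mm in x, 18 mm in y of its centre, on the floor, tilt < 0.1 rad); teaspoon flat in the tray (27 mm in x, 20 mm in y); all released, at rest; blue jar and green spoon within 20 mm of their start (x of jar_gold in the frame of caddy between 0.059 and 0.087 m and z of jar_gold in the frame of caddy between 0.004 and 0.014 m and angle between each of jar_gold, jar_black, shaker_a, shaker_b's own z axis and vertical below 0.1 rad and linear speed of each of jar_gold, jar_black, shaker_a, shaker_b, teaspoon below 0.02 m/s and angular speed of each of jar_gold, jar_black, shaker_a, shaker_b, teaspoon below 0.2 rad/s and contact force between each of jar_gold, jar_black, shaker_a, shaker_b, teaspoon and the fingers below 0.05 N and (y of jar_gold in the frame of caddy between 0.021 and 0.057 m or y of jar_gold in the frame of caddy between -0.057 and -0.021 m) and x of jar_black in the frame of caddy between 0.059 and 0.087 m and z of jar_black in the frame of caddy between 0.004 and 0.014 m and (y of jar_black in the frame of caddy between 0.021 and 0.057 m or y of jar_black in the frame of caddy between -0.057 and -0.021 m) and x of shaker_a in the frame of caddy between -0.009 and 0.019 m and z of shaker_a in the frame of caddy between 0.004 and 0.014 m and (y of shaker_a in the frame of caddy between 0.021 and 0.057 m or y of shaker_a in the frame of caddy between -0.057 and -0.021 m) and x of shaker_b in the frame of caddy between -0.009 and 0.019 m and z of shaker_b in the frame of caddy between 0.004 and 0.014 m and (y of shaker_b in the frame of caddy between 0.021 and 0.057 m or y of shaker_b in the frame of caddy between -0.057 and -0.021 m) and x of teaspoon in the frame of caddy between -0.095 and -0.041 m and y of teaspoon in the frame of caddy between -0.02 and 0.02 m and z of teaspoon in the frame of caddy between 0.004 and 0.014 m and angle between teaspoon's own z axis and vertical below 0.12 rad and distance of each of jar_blue, green_spoon from where it was at the start of the episode below 0.02 m); the robot touches nothing.
It fails at once if a wanted jar or shaker is tipped by more than 0.7 rad (40 degrees) (angle between any of jar_gold, jar_black, shaker_a, shaker_b's own z axis and vertical above 0.7 rad).
It fails at once if a wanted jar or shaker is dropped (moves faster than 0.8 m/s with no finger on it, a fall of more than 3 cm) ((linear speed of jar_gold above 0.8 m/s and contact force between jar_gold and the fingers below 0.01 N) or (linear speed of jar_black above 0.8 m/s and contact force between jar_black and the fingers below 0.01 N) or (linear speed of shaker_a above 0.8 m/s and contact force between shaker_a and the fingers below 0.01 N) or (linear speed of shaker_b above 0.8 m/s and contact force between shaker_b and the fingers below 0.01 N)).
It fails at once if the blue-labelled jar or the green-handled spoon is moved by more than 20 mm (distance of any of jar_blue, green_spoon from where it was at the start of the episode above 0.02 m).
It also fails if it takes over 144 s, if anything falls off the work surface, if the arm or the gripper's body presses on something with over 40 N, if the wrist force passes 120 N, or if a joint passes its speed limit or range.

## Robot

A 6-joint arm with a two-finger parallel gripper is mounted at the origin on a cart in front of the work surface, level with it; the furniture and walls round the work are solid. World frame = base frame: x ahead of the robot, y to its left, z up, the work surface at z = 0. Lengths are in m, angles in rad, forces in N, time in s.
With the tool pointing down it reaches from about 0.3 to 0.875 m from the base axis. Payload 6.4 kg.
Tool frame: the origin (TCP) lies at the very end of the fingers, on their centre line; the grasp point (between the pads) lies 19 mm behind it; z points along the fingers, y is the line along which they close (so a half turn about z gives the same grasp; the last joint's range is limited). The gripper opens to 85 mm and grips with 20 to 120 N. Pads are 22 mm wide; open, the fingers measure 114 mm over their backs; the gripper's body (76 mm by 85 mm) begins 54 mm behind the grasp point. The pads swing forward as they close: fully open they stand 13 mm farther back than shut.
Start: joints at [-1.311, 0.181, 1.607, -0, 1.354, -0.206], TCP at [0.258, -0.514, 0.231] pointing down, gripper open.
Joint ranges: [-2.99, 2.99], [-0.89, 2.07], [0.3, 2.58], [-1.14, 4.28], [0, 2.63], [-3.12, 3.12]. Speed limits (rad/s): [2.57, 2.57, 3.01, 3.14, 3.14, 3.14].

## Interface

Orientations are given as a unit quaternion [w, x, y, z].
In Python, from bench import telemetry, camera, ctrl, spotter gives the robot as it stands.
- The arm moves only by the tool send_rows, never from a script. Its argument "series" is a list of rows, each a list of 3 entries, a list of its own where there are three numbers: the turn, a rotation vector about the world's x, y, z in degrees, then the shift along the world's x, y, z in mm, then the closure, from -1 (fully open) to 1 (shut), so that 0 is half open. In form: [[[rx, ry, rz], [dx, dy, dz], gripper], ...]. A call has 1 to 10 rows; each row is the pose to reach, as a shift and turn from the pose commanded when the call began; what a row does not reach only later rows make up. A row lasts 1/8 s, in which the tool goes at most 62.5 mm and 10.7 degrees, less where a joint would pass 70% of its speed; a pose out of reach is approached as far as the arm can. A call with a gripper value outside its range is refused whole. The fingers move at their own pace and stop on an object; the grip force is fixed at half the most. Time passes only in rows, so rows that repeat a pose let the fingers close. It gives the time, the measured TCP pose, the force, the opening and the grip force at its end, in the units of the state.
- telemetry.get_obs(): the state, without advancing time (a new reading comes with each control period).
- camera(name): name is "scene" or "top"; returns a dict with "pixels" (384x512x3 uint8, red, green, blue), "camera_matrix" (3x3 intrinsics, pixels), "dist_coeffs" ([k1, k2, p1, p2, k3] as OpenCV has them; the pictures are not rectified), "xyz" and "orientation" of the camera in the world. Camera axes: x right, y up, looking along -z (the intrinsics and any distortion apply to the point x, -y, -z); pixel columns grow to the right and rows downward; lengths in m; the calibration is good to about 2 mm. A picture is of the moment at which its call begins. There is no depth.
- ctrl.hand_in(): hands the job in; it is judged then, once.
Trained networks look in the newest picture that a camera, given by its name, has taken for a name from the list of things; names that differ only in an ending like _2 or _b are one class to them, and where a whole thing is asked for, a point or a joint stands for the part that bears it (a point fixed in the world has none). Each returns a list of dicts, best first, with "conf" (0 to 1); they miss things now and then, are a little off and sometimes report something else, mostly with a low value. They report only what shows in the picture. A call takes as long as a camera call. They do not tell look-alikes from the thing itself.
- spotter.boxes_of(thing, camera): "xyz" ([x, y, z] in m, in world coordinates, good to about 4 mm: the middle of the surface that is visible of it).
- spotter.landmark_of(thing, camera): "xyz" ([x, y, z] in m, in world coordinates, good to about 4 mm: a listed point, or the origin of a listed thing).
The state is a dict: "time_s": time; "q": joint angles; "dq": joint speeds; "joint_efforts": joint torques, N m; "eef_pos": TCP position; "eef_rot": TCP orientation; "wrist_force": force on the tool from outside, world axes, zero at the start; "torque": the same for the moment, N m; "opening": opening from 0.0 (shut) to 1.0 (fully open); "grasp_force": force on a finger pad.
Only numpy, scipy, OpenCV 4.12 (cv2) and the standard library are available. Lean on these libraries where they do the work, as an engineer would, in place of code of your own. Each camera call takes 0.05 s, during which the arm holds its last target. There are 200 camera calls.

## Working session

There is one attempt and no reset: what is moved stays moved. The work goes in short steps, Python scripts to look and compute and a tool call to move; the robot and the scene stay as the last step left them, time stands still between calls to the robot, and variables do not carry over. Pictures are saved under pics/ and viewed, at most 14 in all, crops included, and the job is handed in when it is done.

Besides the shell and the picture viewer there is one more tool, called as name([rows], argument=value, ...), one row to a line, values as JSON. send_rows: Moves the arm, as the interface text tells. Its arguments: {"type":"object","properties":{"series":{"type":"array","items":{"type":"array"}}},"required":["series"]}

```bash
mkdir -p pics
cat > h.py <<'E'
import numpy as np, cv2
from bench import telemetry, camera, ctrl, spotter
from scipy.spatial.transform import Rotation as R
def rot(q): return R.from_quat([q[1],q[2],q[3],q[0]])
def snap(name,f=None):
    c=camera(name)
    if f: cv2.imwrite('pics/'+f,c['pixels'][:,:,::-1])
    return c
def proj(c,P):
    P=np.atleast_2d(np.array(P,float)); p=rot(c['orientation']).inv().apply(P-np.array(c['xyz']))*[1,-1,-1]
    return cv2.projectPoints(p,np.zeros(3),np.zeros(3),np.array(c['camera_matrix']),np.array(c['dist_coeffs']))[0].reshape(-1,2)
def back(c,uv,z):
    n=cv2.undistortPoints(np.array(uv,float).reshape(-1,1,2),np.array(c['camera_matrix']),np.array(c['dist_coeffs'])).reshape(-1,2)
    d=rot(c['orientation']).apply(np.c_[n[:,0],-n[:,1],-np.ones(len(n))]); o=np.array(c['xyz'])
    return o+d*((z-o[2])/d[:,2])[:,None]
E
python3 - <<'E'
from h import *
np.set_printoptions(precision=3,suppress=True)
for n in ['scene','top']:
    c=snap(n,n+'0.png'); print(n,c['xyz'],c['orientation'])
    for t in ['caddy','jar_gold','jar_black','jar_blue','shaker_a','teaspoon','tap','green_spoon']:
        print(t,[(np.round(d['xyz'],3).tolist(),round(d['conf'],2)) for d in spotter.landmark_of(t,n)][:5])
E
```

```text
scene [-0.415 -0.243  0.953] [ 0.719  0.292 -0.237 -0.585]
caddy [([0.452, 0.281, 0.003], 0.67)]
jar_gold [([0.559, -0.244, 0.001], 0.81)]
jar_black [([0.306, -0.483, -0.003], 0.81), ([0.576, -0.345, 0.004], 0.63), ([0.306, -0.409, 0.003], 0.6)]
jar_blue [([0.617, 0.089, 0.001], 0.83)]
shaker_a [([0.456, -0.25, 0.002], 0.74), ([0.534, -0.447, -0.001], 0.68), ([0.557, -0.249, -0.001], 0.67)]
teaspoon [([0.453, -0.366, 0.004], 0.45)]
tap []
green_spoon [([0.347, -0.296, -0.002], 0.84)]
top [ 0.308 -0.082  1.351] [ 0.709  0.044 -0.033 -0.703]
caddy [([0.452, 0.281, -0.001], 0.93)]
jar_gold [([0.556, -0.241, 0.002], 0.48)]
jar_black [([0.307, -0.407, -0.003], 0.63), ([0.308, -0.483, 0.001], 0.59), ([0.575, -0.346, 0.003], 0.55)]
jar_blue [([0.615, 0.089, -0.001], 0.56)]
shaker_a [([0.456, -0.248, 0.0], 0.6), ([0.535, -0.443, 0.001], 0.44)]
teaspoon [([0.446, -0.361, 0.001], 0.45), ([0.615, 0.087, 0.002], 0.43)]
tap []
green_spoon [([0.346, -0.293, -0.003], 0.69)]
```

View pics/scene0.png

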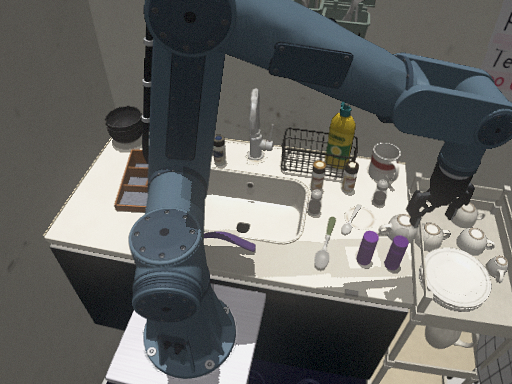

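View pics/top0.png

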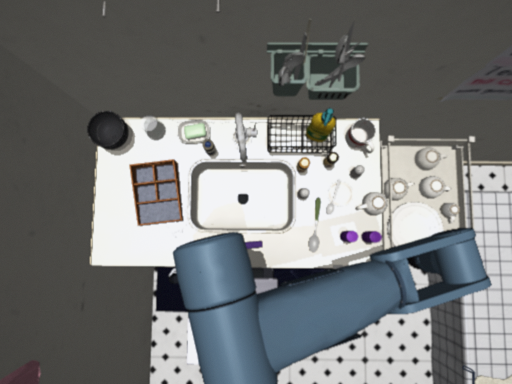

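Run:
```python
from h import *
a=cv2.imread('pics/top0.png'); b=cv2.imread('pics/scene0.png')
A=cv2.resize(a[110:260,265:395],None,fx=3.0,fy=3.0,interpolation=3)
B=cv2.resize(b[130:280,270:400],None,fx=3.0,fy=3.0,interpolation=3)
cv2.imwrite('pics/z1.png',np.hstack([A,B]))
C=cv2.resize(a[150:235,120:195],None,fx=6,fy=6,interpolation=3)
cv2.imwrite('pics/z2.png',C)
```

```text
(no output)
```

View pics/z1.png

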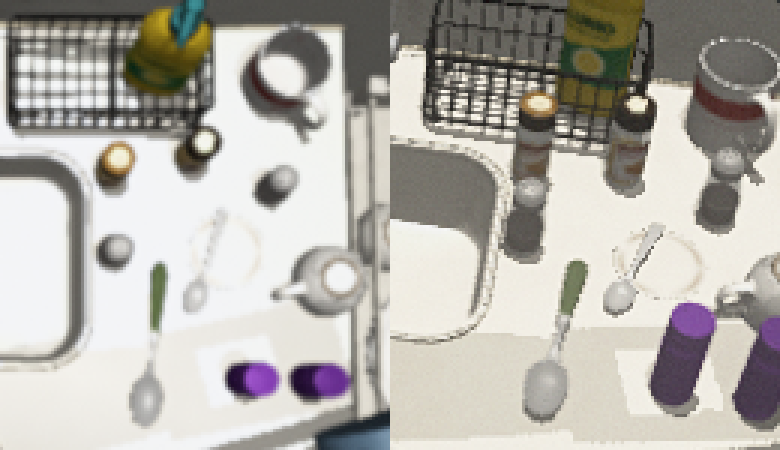

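View pics/z2.png

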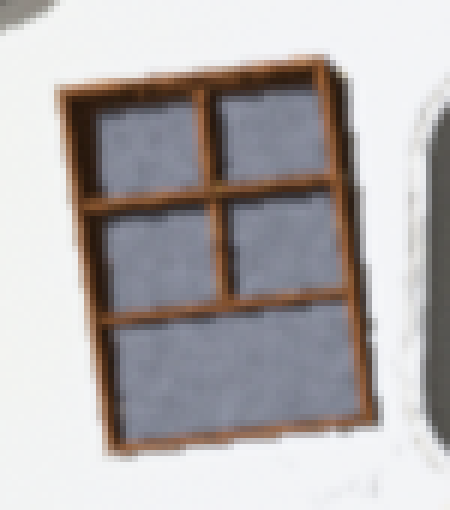

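Run:
```python
from h import *
from scipy.optimize import least_squares
np.set_printoptions(precision=4,suppress=True)
c=snap('top')
def px(p,u0,v0,s): return np.array(p,float)/s+[u0,v0]+0.5/s-0.5
# image left = +y, up=+x
im=px([[62,92],[324,60],[373,424],[115,450]],120,150,6)
M=np.array([[.11,.081,.064],[.11,-.081,.064],[-.11,-.081,.026],[-.11,.081,.026]])
f=lambda p:(proj(c,R.from_euler('z',p[2]).apply(M)+[p[0],p[1],0])-im).ravel()
s=least_squares(f,[.45,.28,0]);print('caddy',s.x,np.degrees(s.x[2]),s.fun)
sp=back(c,px([[193,307],[221,211]],265,110,3),.005);print('teaspoon',sp,sp.mean(0),np.degrees(np.arctan2(*(sp[0]-sp[1])[[1,0]])))
print('caps',back(c,px([[121,158],[206,142]],265,110,3),.105),back(c,px([[121,243],[287,177]],265,110,3),.088))
print('scene caps')
c=snap('scene');print(back(c,px([[148,105],[249,105]],270,130,3),.105),back(c,px([[140,190],[341,162]],270,130,3),.088))
sp=back(c,px([[218,305],[270,226]],270,130,3),.005);print('teaspoon',sp,sp.mean(0))
# basket, bottle, mug
t=telemetry.get_obs();print(t['time_s'],t['eef_pos'],t['eef_rot'],rot(t['eef_rot']).as_matrix())
c=snap('top');print('basket front corners z0.1',back(c,px([[10,130],[210,128]],265,110,3),.1))
```

```text
caddy [0.4516 0.2775 0.1289] 7.383333250064293 [-0.639  -0.7565  0.753  -0.8671  0.7435  0.2879 -0.8691  1.3018]
teaspoon [[ 0.3899 -0.3472  0.005 ]
 [ 0.5079 -0.3829  0.005 ]] [ 0.4489 -0.365   0.005 ] 163.1427071866088
caps [[ 0.5533 -0.2477  0.105 ]
 [ 0.5726 -0.3447  0.105 ]] [[ 0.4576 -0.2493  0.088 ]
 [ 0.5358 -0.4409  0.088 ]]
scene caps
[[ 0.5542 -0.2448  0.105 ]
 [ 0.5757 -0.3458  0.105 ]] [[ 0.4494 -0.249   0.088 ]
 [ 0.5293 -0.4419  0.088 ]]
teaspoon [[ 0.3918 -0.3401  0.005 ]
 [ 0.508  -0.3869  0.005 ]] [ 0.4499 -0.3635  0.005 ]
1.0 [ 0.2583 -0.5137  0.2313] [ 0.      0.973   0.2308 -0.    ] [[ 0.8935  0.4491  0.    ]
 [ 0.4491 -0.8935 -0.    ]
 [-0.      0.     -1.    ]]
basket front corners z0.1 [[ 0.5861 -0.121   0.1   ]
 [ 0.5901 -0.3506  0.1   ]]
```

send_rows([
  [[0,0,-10],[48,38,0],-0.05],
  [[0,0,-20],[96,75,0],-0.05],
  [[0,0,-30],[143,112,0],-0.05],
  [[0,0,-40],[191,150,0],-0.05],
  [[0,0,-45.7],[191,150,-30],-0.05],
  [[0,0,-45.7],[191,150,-80],-0.05],
  [[0,0,-45.7],[191,150,-120],-0.05],
  [[0,0,-45.7],[191,150,-150],-0.05],
  [[0,0,-45.7],[191,150,-150],-0.05],
  [[0,0,-45.7],[191,150,-150],-0.05],
])

```text
time_s: 2.3
eef_pos: [0.4499, -0.3645, 0.0826]
eef_rot: [0.001, 0.986, -0.165, 0.001]
wrist_force: [0.6, 0.2, 0.5]
opening: 0.524
grasp_force: 0.0
```

Run:
```python
from h import *
np.set_printoptions(precision=4,suppress=True)
t=telemetry.get_obs();p=t['eef_pos'];print(p,t['q'],t['opening'])
out=[]
for n in ['scene','top']:
    c=snap(n); u,v=proj(c,[[.449,-.364,.02]])[0].round().astype(int)
    print(n,u,v,[(np.round(d['xyz'],3).tolist(),round(d['conf'],2)) for d in spotter.landmark_of('teaspoon',n)])
    out.append(cv2.resize(c['pixels'][v-38:v+38,u-38:u+38,::-1],(390,390),interpolation=3))
cv2.imwrite('pics/s1.png',np.hstack(out))
```

```text
[ 0.4499 -0.3645  0.0826] [-0.8858  0.3632  1.7072  0.      1.0695  1.0168] 0.5242125083377195
scene 352 215 [([0.451, -0.367, 0.002], 0.42)]
top 334 195 []
```

View pics/s1.png

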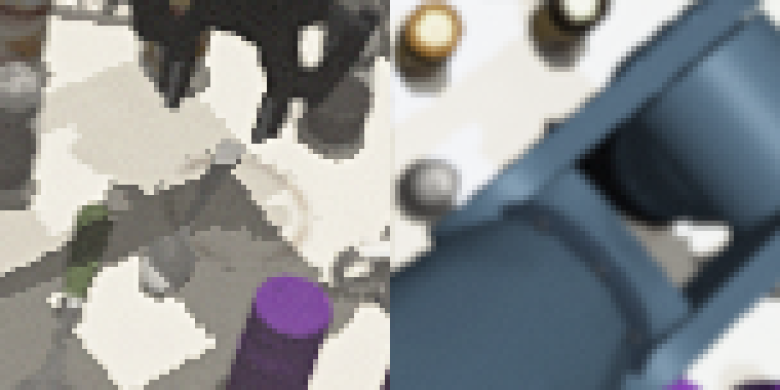

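send_rows([
  [[0,0,0],[0,0,-30],-0.05],
  [[0,0,0],[0,0,-55],-0.05],
  [[0,0,0],[0,0,-70],-0.05],
  [[0,0,0],[0,0,-76],-0.05],
  [[0,0,0],[0,0,-76],-0.05],
  [[0,0,0],[0,0,-76],1],
  [[0,0,0],[0,0,-76],1],
  [[0,0,0],[0,0,-76],1],
  [[0,0,0],[0,0,-76],1],
  [[0,0,0],[0,0,-76],1],
])

```text
time_s: 3.75
eef_pos: [0.4538, -0.3678, 0.0122]
eef_rot: [0.003, 0.986, -0.165, 0.005]
wrist_force: [0.9, 6.1, 32.9]
opening: 0.001
grasp_force: 16.3
```

send_rows([
  [[0,0,0],[0,0,20],1],
  [[0,0,0],[0,0,40],1],
  [[0,0,0],[0,0,70],1],
  [[0,0,0],[0,0,100],0],
  [[0,0,0],[0,0,140],0],
  [[0,0,0],[0,0,140],0],
])

```text
time_s: 4.5
eef_pos: [0.4508, -0.3657, 0.1497]
eef_rot: [0.002, 0.986, -0.165, 0.003]
wrist_force: [-0.4, 0.8, -1.5]
opening: 0.502
grasp_force: 0.0
```

Run:
```python
from h import *
np.set_printoptions(precision=4,suppress=True)
t=telemetry.get_obs();p=t['eef_pos'];print(p,t['q'],t['opening'])
c=snap('scene');print([(np.round(d['xyz'],3).tolist(),round(d['conf'],2)) for d in spotter.landmark_of('teaspoon','scene')])
print([(np.round(d['xyz'],3).tolist(),round(d['conf'],2)) for d in spotter.landmark_of('green_spoon','scene')])
u,v=352,215;u0,v0=u-50,v-60;print(u0,v0)
cv2.imwrite('pics/s2.png',cv2.resize(c['pixels'][v0:v+40,u0:u+50,::-1],None,fx=6,fy=6,interpolation=3))
```

```text
[ 0.4508 -0.3657  0.1497] [-0.8859  0.2726  1.6706 -0.0001  1.1911  1.0168] 0.5024196331671
[([0.461, -0.249, 0.0], 0.66), ([0.454, -0.367, 0.002], 0.47), ([0.534, -0.448, 0.004], 0.39)]
[([0.347, -0.297, -0.002], 0.67)]
302 155
```

View pics/s2.png

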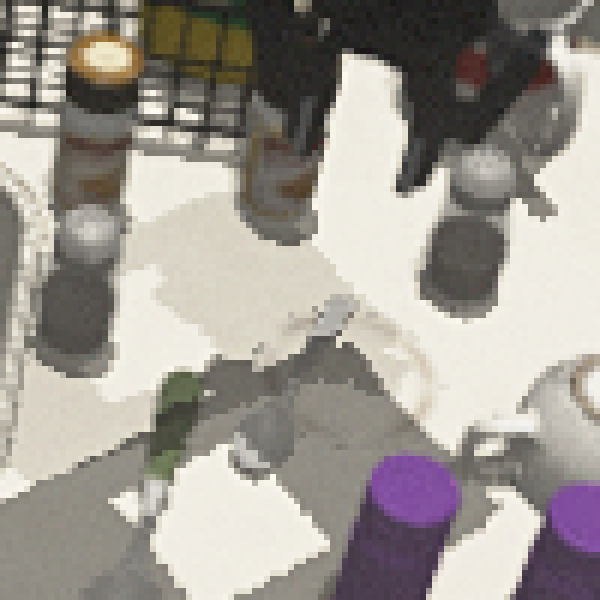

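Run:
```python
from h import *
c=snap('scene')
s=back(c,[[342.8,233.5],[359.8,205]],.004);d=s[0]-s[1];print(s,s.mean(0),np.hypot(*d[:2]),np.degrees(np.arctan2(d[1],d[0])))
print([(np.round(d['xyz'],3).tolist(),round(d['conf'],2)) for d in spotter.landmark_of('teaspoon','scene')+spotter.boxes_of('teaspoon','scene')])
```

```text
[[ 0.38476859 -0.34206584  0.004     ]
 [ 0.50904125 -0.3874572   0.004     ]] [ 0.44690492 -0.36476152  0.004     ] 0.1323029495795297 159.93496472516122
[([0.45, -0.37, 0.001], 0.62), ([0.425, -0.36, 0.007], 0.46), ([0.518, 0.208, 0.041], 0.42)]
```

send_rows([
  [[0,0,0],[0,-1,-50],-0.05],
  [[0,0,0],[0,-1,-100],-0.05],
  [[0,0,0],[0,-1,-125],-0.05],
  [[0,0,0],[0,-1,-138],-0.05],
  [[0,0,0],[0,-1,-144],-0.05],
  [[0,0,0],[0,-1,-144],-0.05],
  [[0,0,0],[0,-1,-144],-0.05],
])

```text
time_s: 5.68
eef_pos: [0.4499, -0.3655, 0.0025]
eef_rot: [0.001, 0.986, -0.165, 0.001]
wrist_force: [1.0, 0.5, 0.3]
opening: 0.524
grasp_force: 0.0
```

send_rows([
  [[0,0,0],[0,0,-3],-0.05],
  [[0,0,0],[0,0,-3],0.2],
  [[0,0,0],[0,0,-3],0.4],
  [[0,0,0],[0,0,-3],0.6],
  [[0,0,0],[0,0,-3],1],
  [[0,0,0],[0,0,-3],1],
  [[0,0,0],[0,0,-3],1],
  [[0,0,0],[0,0,-3],1],
])

```text
time_s: 6.68
eef_pos: [0.4506, -0.3657, 0.0004]
eef_rot: [0.001, 0.986, -0.165, 0.001]
wrist_force: [-0.6, 3.0, 11.4]
opening: 0.225
grasp_force: 59.1
```

send_rows([
  [[0,0,0],[0,0,30],1],
  [[0,0,0],[0,0,80],1],
  [[0,0,0],[0,0,130],1],
  [[0,0,0],[0,0,180],1],
  [[0,0,8],[-5,45,180],1],
  [[0,0,17],[-10,95,180],1],
  [[0,0,27],[-15,147,180],1],
  [[0,0,36],[-20,200,180],1],
  [[0,0,46],[-26,253,180],1],
  [[0,0,56],[-31,306,180],1],
])

```text
time_s: 7.92
eef_pos: [0.4178, -0.0572, 0.1785]
eef_rot: [0.0, 0.948, 0.32, 0.0]
wrist_force: [0.7, 0.6, -0.3]
opening: 0.222
grasp_force: 58.6
```

send_rows([
  [[0,0,10],[-5,53,0],1],
  [[0,0,20],[-11,106,0],1],
  [[0,0,30],[-16,159,0],1],
  [[0,0,40],[-22,212,0],1],
  [[0,0,50],[-28,265,0],1],
  [[0,0,60],[-34,310,0],1],
  [[0,0,60.4],[-34,328,0],1],
  [[0,0,60.4],[-34,328,0],1],
  [[0,0,60.4],[-34,328,0],1],
])

```text
time_s: 9.05
eef_pos: [0.3841, 0.2686, 0.1782]
eef_rot: [0.0, 0.66, 0.751, -0.0]
wrist_force: [-0.1, 0.2, -0.1]
opening: 0.228
grasp_force: 58.6
```

Run:
```python
from h import *
np.set_printoptions(precision=4,suppress=True)
t=telemetry.get_obs();m=rot(t['eef_rot']).as_matrix();print(t['eef_pos'],t['q'],t['opening'],np.degrees(np.arctan2(m[1,1],m[0,1])))
o=[]
for n,u,v in(('scene',160,180),('top',158,192)):
    c=snap(n);o.append(cv2.resize(c['pixels'][v-50:v+50,u-50:u+50,::-1],(390,390),interpolation=3))
cv2.imwrite('pics/s3.png',np.hstack(o))
```

```text
[0.3841 0.2686 0.1782] [ 0.3565 -0.0031  1.919  -0.0004  1.2261  0.228 ] 0.22781757059202976 7.3675615811782045
```

View pics/s3.png

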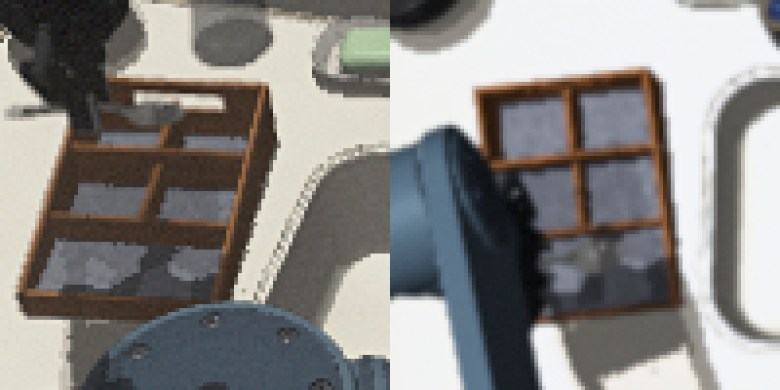

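Run:
```python
from h import *
c=snap('scene')
s=back(c,np.array([[5,112],[183,115]])/3.9+[110,130],.183);d=s[0]-s[1];print(s,s.mean(0),np.hypot(*d[:2]),np.degrees(np.arctan2(d[1],d[0])))
```

```text
[[0.37243971 0.33097421 0.183     ]
 [0.39498454 0.20097769 0.183     ]] [0.38371212 0.26597595 0.183     ] 0.13193697682509256 99.83874373419759
```

send_rows([
  [[0,0,-1],[0,3,-50],1],
  [[0,0,-1],[0,3,-100],1],
  [[0,0,-1],[0,3,-130],1],
  [[0,0,-1],[0,3,-150],1],
  [[0,0,-1],[0,3,-160],1],
  [[0,0,-1],[0,3,-166],1],
  [[0,0,-1],[0,3,-168],1],
  [[0,0,-1],[0,3,-168],1],
])

```text
time_s: 10.2
eef_pos: [0.3847, 0.2724, 0.0108]
eef_rot: [0.0, 0.667, 0.745, 0.0]
wrist_force: [0.0, -0.2, -0.2]
opening: 0.224
grasp_force: 58.6
```

send_rows([
  [[0,0,0],[0,0,-2],1],
  [[0,0,0],[0,0,-2],0.5],
  [[0,0,0],[0,0,-2],0.3],
  [[0,0,0],[0,0,-2],0.2],
  [[0,0,0],[0,0,-2],0.2],
  [[0,0,0],[0,0,10],0.2],
  [[0,0,0],[0,0,40],0.2],
  [[0,0,0],[0,0,100],0],
  [[0,0,0],[0,0,160],0],
  [[0,0,0],[0,0,200],0],
])

```text
time_s: 11.45
eef_pos: [0.385, 0.2726, 0.2144]
eef_rot: [0.001, 0.667, 0.745, 0.002]
wrist_force: [-0.3, 0.6, -0.7]
opening: 0.502
grasp_force: 0.0
```

send_rows([
  [[0,0,-10],[0,-50,0],0],
  [[0,0,-20],[0,-105,0],0],
  [[0,0,-30],[0,-160,0],0],
  [[0,0,-40],[0,-215,0],0],
  [[0,0,-50],[0,-270,0],0],
  [[0,0,-60],[10,-325,0],-0.6],
  [[0,0,-70],[20,-380,0],-0.6],
  [[0,0,-80],[40,-430,0],-0.6],
  [[0,0,-89],[80,-475,0],-0.6],
  [[0,0,-89],[125,-505,0],-0.6],
])

```text
time_s: 12.7
eef_pos: [0.51, -0.2353, 0.2113]
eef_rot: [0.001, 0.998, 0.062, 0.0]
wrist_force: [-0.3, 0.9, 0.5]
opening: 0.803
grasp_force: 0.0
```

send_rows([
  [[0,0,0],[47,-11,0],-0.6],
  [[0,0,0],[47,-11,-30],-0.6],
  [[0,0,0],[47,-11,-70],-0.6],
  [[0,0,0],[47,-11,-90],-0.6],
  [[0,0,0],[47,-11,-90],-0.6],
  [[0,0,0],[47,-11,-90],-0.6],
])

```text
time_s: 13.45
eef_pos: [0.5572, -0.2444, 0.1222]
eef_rot: [0.001, 0.998, 0.064, 0.001]
wrist_force: [-0.4, 0.6, -0.2]
opening: 0.801
grasp_force: 0.0
```

Run:
```python
from h import *
np.set_printoptions(precision=4,suppress=True)
t=telemetry.get_obs();print(t['eef_pos'],t['q'],t['opening'])
o=[]
for n,u,v in(('scene',325,190),('top',158,192)):
    c=snap(n);o.append(cv2.resize(c['pixels'][v-50:v+50,u-50:u+50,::-1],(390,390),interpolation=3))
    for k in ['teaspoon','jar_gold','jar_black','shaker_a','jar_blue','green_spoon']: print(n,k,[(np.round(d['xyz'],3).tolist(),round(d['conf'],2)) for d in spotter.landmark_of(k,n)])
cv2.imwrite('pics/s4.png',np.hstack(o))
```

```text
[ 0.5572 -0.2444  0.1222] [-0.6082  0.3664  1.6098  0.      1.1628  0.8337] 0.801220588676484
scene teaspoon []
scene jar_gold [([0.556, -0.248, -0.002], 0.75)]
scene jar_black [([0.308, -0.408, 0.002], 0.8), ([0.305, -0.484, -0.004], 0.65), ([0.575, -0.342, -0.0], 0.61)]
scene shaker_a [([0.534, -0.443, 0.0], 0.81), ([0.459, -0.248, 0.002], 0.53), ([0.456, 0.281, 0.002], 0.21)]
scene jar_blue [([0.615, 0.089, 0.0], 0.64)]
scene green_spoon [([0.346, -0.298, -0.002], 0.93), ([0.552, -0.248, -0.001], 0.43)]
top teaspoon [([0.382, 0.274, 0.013], 0.69)]
top jar_gold [([0.561, -0.243, -0.002], 0.53)]
top jar_black [([0.307, -0.406, 0.001], 0.74), ([0.304, -0.482, 0.003], 0.46), ([0.578, -0.345, 0.001], 0.44)]
top shaker_a [([0.533, -0.448, -0.001], 0.71)]
top jar_blue [([0.617, 0.086, 0.002], 0.57)]
top green_spoon [([0.349, -0.297, -0.002], 0.51)]
```

View pics/s4.png

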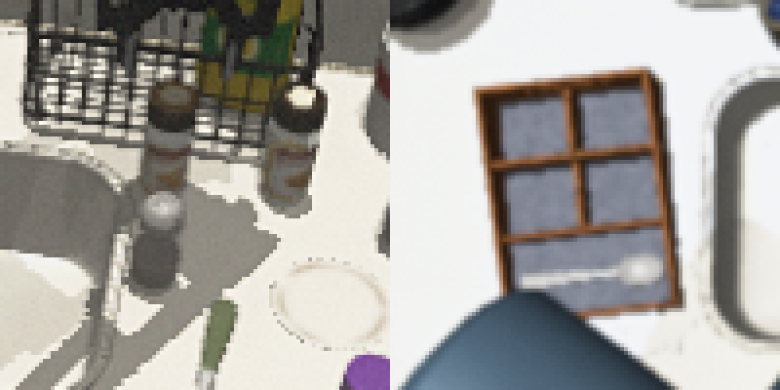

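send_rows([
  [[0,0,0],[0,0,-25],-0.6],
  [[0,0,0],[0,0,-48],-0.6],
  [[0,0,0],[0,0,-48],-0.6],
  [[0,0,0],[0,0,-48],-0.3],
  [[0,0,0],[0,0,-48],0],
  [[0,0,0],[0,0,-48],0.3],
  [[0,0,0],[0,0,-48],1],
  [[0,0,0],[0,0,-48],1],
  [[0,0,0],[0,0,-48],1],
])

```text
time_s: 15.28
eef_pos: [0.5573, -0.2446, 0.0739]
eef_rot: [0.001, 0.998, 0.064, 0.001]
wrist_force: [0.2, -0.9, 5.2]
opening: 0.457
grasp_force: 60.8
```

send_rows([
  [[0,0,0],[0,0,25],1],
  [[0,0,0],[0,0,65],1],
  [[0,0,0],[0,0,110],1],
  [[0,0,0],[-15,15,140],1],
  [[0,0,0],[-50,40,140],1],
  [[0,0,0],[-90,70,140],1],
  [[0,0,0],[-130,105,140],1],
  [[0,0,0],[-150,150,140],1],
  [[0,0,0],[-155,200,140],1],
  [[0,0,0],[-155,250,140],1],
])

```text
time_s: 16.52
eef_pos: [0.4005, 0.0077, 0.2124]
eef_rot: [0.0, 0.998, 0.064, 0.0]
wrist_force: [0.3, 0.4, -0.2]
opening: 0.459
grasp_force: 60.5
```

send_rows([
  [[0,0,0],[0,50,0],1],
  [[0,0,0],[0,100,0],1],
  [[0,0,0],[5,150,0],1],
  [[0,0,0],[30,195,0],1],
  [[0,0,0],[60,240,0],1],
  [[0,0,0],[90,280,0],1],
  [[0,0,0],[112,308,0],1],
  [[0,0,0],[118,321,0],1],
  [[0,0,0],[118,321,0],1],
  [[0,0,0],[118,321,0],1],
])

```text
time_s: 17.77
eef_pos: [0.5185, 0.3263, 0.2122]
eef_rot: [0.0, 0.998, 0.064, -0.0]
wrist_force: [-0.4, 0.3, -1.8]
opening: 0.46
grasp_force: 60.6
```

send_rows([
  [[0,0,0],[0,0,-30],1],
  [[0,0,0],[0,0,-70],1],
  [[0,0,0],[0,0,-100],1],
  [[0,0,0],[0,0,-118],1],
  [[0,0,0],[0,0,-126],1],
  [[0,0,0],[0,0,-130],1],
  [[0,0,0],[0,0,-130],1],
])

```text
time_s: 18.65
eef_pos: [0.5198, 0.3274, 0.0831]
eef_rot: [-0.0, 0.998, 0.064, 0.001]
wrist_force: [0.4, -0.1, -2.0]
opening: 0.457
grasp_force: 60.6
```

send_rows([
  [[0,0,0],[0,0,-2],1],
  [[0,0,0],[0,0,-2],1],
  [[0,0,0],[0,0,-2],0],
  [[0,0,0],[0,0,-2],-0.2],
  [[0,0,0],[0,0,-2],-0.35],
  [[0,0,0],[0,0,-2],-0.35],
  [[0,0,0],[0,0,20],-0.35],
  [[0,0,0],[0,0,60],-0.35],
  [[0,0,0],[0,0,110],-0.35],
  [[0,0,0],[0,0,130],-0.35],
])

```text
time_s: 19.9
eef_pos: [0.5208, 0.3279, 0.2159]
eef_rot: [-0.001, 0.998, 0.064, 0.003]
wrist_force: [-0.3, -0.4, -0.1]
opening: 0.675
grasp_force: 0.0
```

send_rows([
  [[0,0,0],[-40,-45,0],-0.4],
  [[0,0,0],[-80,-95,0],-0.4],
  [[0,0,0],[-115,-140,0],-0.4],
  [[0,0,0],[-118,-195,0],-0.4],
  [[0,0,0],[-118,-250,0],-0.4],
  [[0,0,0],[-118,-305,0],-0.4],
  [[0,0,0],[-118,-360,0],-0.4],
  [[0,0,0],[-118,-415,0],-0.4],
  [[0,0,0],[-110,-470,0],-0.6],
  [[0,0,0],[-80,-520,0],-0.6],
])

```text
time_s: 21.15
eef_pos: [0.4385, -0.1946, 0.2117]
eef_rot: [-0.0, 0.998, 0.063, -0.0]
wrist_force: [0.4, 0.8, 0.8]
opening: 0.795
grasp_force: 0.0
```

Run:
```python
from h import *
np.set_printoptions(precision=4,suppress=True)
t=telemetry.get_obs();print(t['eef_pos'],t['opening'],t['time_s'])
for n in('scene','top'):
    c=snap(n)
    for k in ['jar_gold','jar_black']: print(n,k,[(np.round(d['xyz'],3).tolist(),round(d['conf'],2)) for d in spotter.landmark_of(k,n)])
```

```text
[ 0.4385 -0.1946  0.2117] 0.7954535079508542 21.15
scene jar_gold [([0.519, 0.326, 0.005], 0.69)]
scene jar_black [([0.572, -0.344, -0.001], 0.74), ([0.304, -0.482, -0.002], 0.61), ([0.346, -0.298, -0.005], 0.35)]
top jar_gold [([0.521, 0.332, 0.007], 0.72)]
top jar_black [([0.307, -0.405, -0.002], 0.68), ([0.578, -0.344, -0.001], 0.52)]
```

send_rows([
  [[0,0,0],[30,-45,0],-0.6],
  [[0,0,0],[65,-95,0],-0.6],
  [[0,0,0],[100,-135,0],-0.6],
  [[0,0,0],[135,-152,0],-0.6],
  [[0,0,0],[135,-152,-25],-0.6],
  [[0,0,0],[135,-152,-50],-0.6],
  [[0,0,0],[135,-152,-75],-0.6],
  [[0,0,0],[135,-152,-95],-0.6],
  [[0,0,0],[135,-152,-95],-0.6],
])

```text
time_s: 22.58
eef_pos: [0.5733, -0.343, 0.1156]
eef_rot: [-0.001, 0.998, 0.065, -0.001]
wrist_force: [0.3, -0.6, 0.2]
opening: 0.804
grasp_force: 0.0
```

Run:
```python
from h import *
o=[]
for n,u,v in(('scene',345,170),('top',330,150)):
    c=snap(n);o.append(cv2.resize(c['pixels'][v-50:v+50,u-50:u+50,::-1],(390,390),interpolation=3))
cv2.imwrite('pics/s5.png',np.hstack(o))
```

```text
(no output)
```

View pics/s5.png

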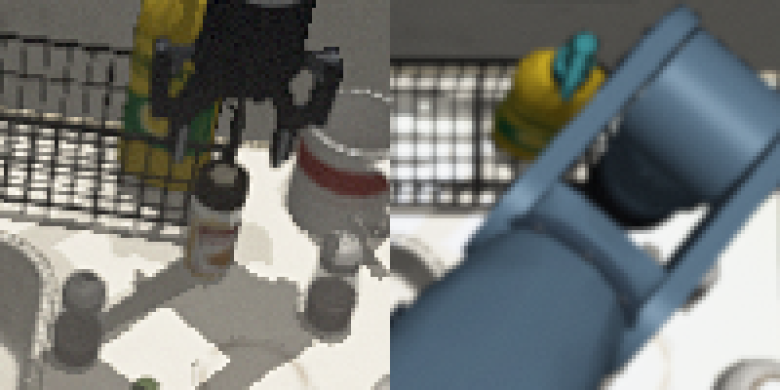

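send_rows([
  [[0,0,0],[1,-1,-12],-0.6],
  [[0,0,0],[1,-1,-25],-0.6],
  [[0,0,0],[1,-1,-36],-0.6],
  [[0,0,0],[1,-1,-44],-0.6],
  [[0,0,0],[1,-1,-44],-0.6],
])

```text
time_s: 23.3
eef_pos: [0.5747, -0.3453, 0.0721]
eef_rot: [-0.001, 0.998, 0.064, -0.001]
wrist_force: [-0.8, -0.2, -0.1]
opening: 0.799
grasp_force: 0.0
```

send_rows([
  [[0,0,0],[0,0,0],-0.3],
  [[0,0,0],[0,0,0],0],
  [[0,0,0],[0,0,0],0.3],
  [[0,0,0],[0,0,0],1],
  [[0,0,0],[0,0,0],1],
  [[0,0,0],[0,0,0],1],
  [[0,0,0],[0,0,25],1],
  [[0,0,0],[0,0,70],1],
  [[0,0,0],[0,0,120],1],
  [[0,0,0],[-10,10,140],1],
])

```text
time_s: 24.55
eef_pos: [0.5664, -0.3372, 0.2168]
eef_rot: [0.002, 0.998, 0.064, 0.002]
wrist_force: [-0.9, 1.0, -1.3]
opening: 0.463
grasp_force: 60.6
```

send_rows([
  [[0,0,0],[-40,35,0],1],
  [[0,0,0],[-80,75,0],1],
  [[0,0,0],[-120,115,0],1],
  [[0,0,0],[-155,155,0],1],
  [[0,0,0],[-165,205,0],1],
  [[0,0,0],[-165,258,0],1],
  [[0,0,0],[-165,311,0],1],
  [[0,0,0],[-165,364,0],1],
  [[0,0,0],[-165,417,0],1],
  [[0,0,0],[-165,470,0],1],
])

```text
time_s: 25.8
eef_pos: [0.3998, 0.1358, 0.2131]
eef_rot: [0.0, 0.998, 0.064, 0.0]
wrist_force: [0.8, 0.0, -1.0]
opening: 0.458
grasp_force: 60.7
```

send_rows([
  [[0,0,0],[15,45,0],1],
  [[0,0,0],[50,80,0],1],
  [[0,0,0],[90,105,0],1],
  [[0,0,0],[122,115,0],1],
  [[0,0,0],[129,115,0],1],
  [[0,0,0],[129,115,0],1],
  [[0,0,0],[129,115,0],1],
])

```text
time_s: 26.68
eef_pos: [0.5283, 0.2488, 0.2131]
eef_rot: [0.0, 0.998, 0.064, -0.0]
wrist_force: [-0.2, 0.6, -1.5]
opening: 0.457
grasp_force: 60.7
```

send_rows([
  [[0,0,0],[0,0,-30],1],
  [[0,0,0],[0,0,-70],1],
  [[0,0,0],[0,0,-100],1],
  [[0,0,0],[0,0,-118],1],
  [[0,0,0],[0,0,-127],1],
  [[0,0,0],[0,0,-131],1],
  [[0,0,0],[0,0,-131],1],
])

```text
time_s: 27.55
eef_pos: [0.5298, 0.2494, 0.083]
eef_rot: [-0.0, 0.998, 0.064, 0.001]
wrist_force: [0.3, -1.1, -0.8]
opening: 0.463
grasp_force: 60.7
```

send_rows([
  [[0,0,0],[0,0,-2],1],
  [[0,0,0],[0,0,-3],1],
  [[0,0,0],[0,0,-3],0],
  [[0,0,0],[0,0,-3],-0.2],
  [[0,0,0],[0,0,-3],-0.35],
  [[0,0,0],[0,0,-3],-0.35],
  [[0,0,0],[0,0,20],-0.35],
  [[0,0,0],[0,0,60],-0.35],
  [[0,0,0],[0,0,110],-0.35],
  [[0,0,0],[0,0,131],-0.35],
])

```text
time_s: 28.8
eef_pos: [0.5307, 0.2497, 0.2168]
eef_rot: [-0.0, 0.998, 0.064, 0.002]
wrist_force: [0.8, -0.6, -0.1]
opening: 0.674
grasp_force: 0.0
```

send_rows([
  [[0,0,0],[-40,-35,0],-0.4],
  [[0,0,0],[-85,-75,0],-0.4],
  [[0,0,0],[-110,-125,0],-0.4],
  [[0,0,0],[-110,-178,0],-0.4],
  [[0,0,0],[-110,-231,0],-0.4],
  [[0,0,0],[-110,-284,0],-0.4],
  [[0,0,0],[-110,-337,0],-0.4],
  [[0,0,0],[-110,-390,0],-0.4],
  [[0,0,0],[-95,-445,0],-0.4],
  [[0,0,0],[-75,-490,0],-0.4],
])

```text
time_s: 30.05
eef_pos: [0.4542, -0.2431, 0.2135]
eef_rot: [0.0, 0.998, 0.064, 0.0]
wrist_force: [0.1, 1.4, 0.6]
opening: 0.703
grasp_force: 0.0
```

send_rows([
  [[0,0,0],[3,-8,0],-0.4],
  [[0,0,0],[3,-8,-30],-0.4],
  [[0,0,0],[3,-8,-70],-0.4],
  [[0,0,0],[3,-8,-100],-0.4],
  [[0,0,0],[3,-8,-100],-0.4],
  [[0,0,0],[3,-8,-100],-0.4],
])

```text
time_s: 30.8
eef_pos: [0.4579, -0.2488, 0.1145]
eef_rot: [0.0, 0.998, 0.065, 0.0]
wrist_force: [0.3, -0.8, 0.3]
opening: 0.701
grasp_force: 0.0
```

Run:
```python
from h import *
t=telemetry.get_obs();print(t['eef_pos'],t['opening'],t['time_s'])
o=[]
for n,u,v in(('scene',320,195),('top',158,192)):
    c=snap(n);o.append(cv2.resize(c['pixels'][v-50:v+50,u-50:u+50,::-1],(390,390),interpolation=3))
    for k in ['jar_gold','jar_black','shaker_a']: print(n,k,[(np.round(d['xyz'],3).tolist(),round(d['conf'],2)) for d in spotter.landmark_of(k,n)])
cv2.imwrite('pics/s6.png',np.hstack(o))
```

```text
[ 0.45785538 -0.24877033  0.11451937] 0.7009860338804452 30.8
scene jar_gold []
scene jar_black [([0.304, -0.407, -0.0], 0.72), ([0.306, -0.482, -0.003], 0.62), ([0.53, 0.254, 0.009], 0.61)]
scene shaker_a [([0.461, -0.251, -0.0], 0.8), ([0.535, -0.448, 0.0], 0.59)]
top jar_gold [([0.52, 0.33, 0.008], 0.59)]
top jar_black [([0.308, -0.48, 0.0], 0.7), ([0.305, -0.405, -0.002], 0.6), ([0.615, 0.091, 0.004], 0.48), ([0.53, 0.253, 0.012], 0.44)]
top shaker_a [([0.533, -0.445, 0.001], 0.52), ([0.456, -0.247, 0.002], 0.4)]
```

View pics/s6.png

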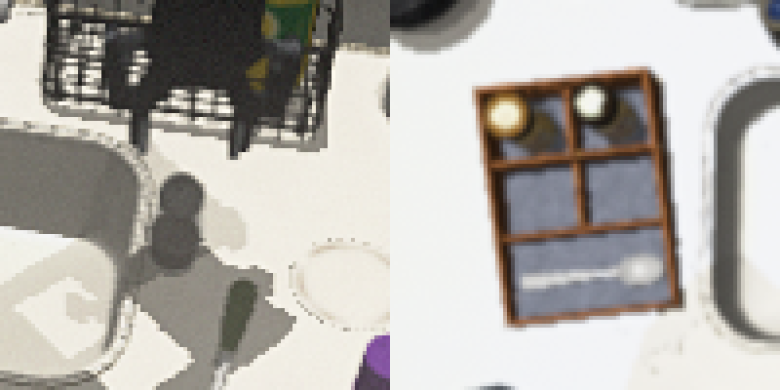

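send_rows([
  [[0,0,0],[0,0,-30],-0.4],
  [[0,0,0],[0,0,-55],-0.4],
  [[0,0,0],[0,0,-61],-0.4],
  [[0,0,0],[0,0,-61],-0.4],
  [[0,0,0],[0,0,-61],0],
  [[0,0,0],[0,0,-61],0.2],
  [[0,0,0],[0,0,-61],0.4],
  [[0,0,0],[0,0,-61],1],
  [[0,0,0],[0,0,-61],1],
  [[0,0,0],[0,0,-61],1],
])

```text
time_s: 32.45
eef_pos: [0.4581, -0.2493, 0.0538]
eef_rot: [0.001, 0.998, 0.064, 0.001]
wrist_force: [-1.2, 1.4, 7.1]
opening: 0.371
grasp_force: 59.4
```

send_rows([
  [[0,0,0],[0,0,4],1],
  [[0,0,0],[0,0,8],1],
  [[0,0,0],[0,0,12],1],
  [[0,0,0],[0,0,12],1],
  [[0,0,0],[0,0,12],1],
])

```text
time_s: 33.08
eef_pos: [0.4572, -0.2487, 0.0642]
eef_rot: [-0.0, 0.998, 0.064, -0.0]
wrist_force: [0.7, 0.4, -1.3]
opening: 0.371
grasp_force: 59.6
```

Run:
```python
from h import *
t=telemetry.get_obs();print(t['eef_pos'],t['opening'],t['wrist_force'],t['torque'])
u,v=322,200
c=snap('scene');cv2.imwrite('pics/s7.png',cv2.resize(c['pixels'][v-35:v+35,u-35:u+35,::-1],(490,490),interpolation=3))
```

```text
[ 0.45719385 -0.24868984  0.06420547] 0.37114479137579093 [ 0.74253738  0.37399161 -1.25909672] [-0.03090872  0.03381132  0.04652073]
```

View pics/s7.png

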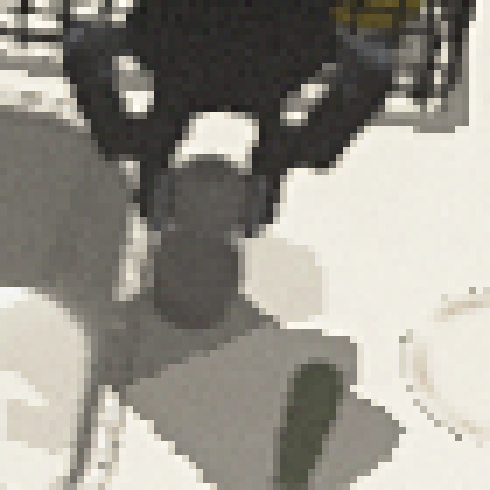

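send_rows([
  [[0,0,0],[0,0,30],1],
  [[0,0,0],[0,0,80],1],
  [[0,0,0],[0,15,115],1],
  [[0,0,0],[-10,60,120],1],
  [[0,0,0],[-30,110,120],1],
  [[0,0,0],[-40,163,120],1],
  [[0,0,0],[-40,216,120],1],
  [[0,0,0],[-40,269,120],1],
  [[0,0,0],[-40,322,120],1],
  [[0,0,0],[-40,375,120],1],
])

```text
time_s: 34.38
eef_pos: [0.417, 0.1279, 0.1844]
eef_rot: [0.0, 0.998, 0.064, 0.0]
wrist_force: [1.3, -0.5, -1.8]
opening: 0.376
grasp_force: 59.9
```

send_rows([
  [[0,0,0],[0,50,0],1],
  [[0,0,0],[5,100,0],1],
  [[0,0,0],[15,145,0],1],
  [[0,0,0],[28,180,0],1],
  [[0,0,0],[34,192,0],1],
  [[0,0,0],[34,192,0],1],
  [[0,0,0],[34,192,-40],1],
  [[0,0,0],[34,192,-80],1],
  [[0,0,0],[34,192,-100],1],
  [[0,0,0],[34,192,-100],1],
])

```text
time_s: 35.62
eef_pos: [0.4496, 0.3162, 0.0826]
eef_rot: [0.001, 0.998, 0.064, -0.002]
wrist_force: [-0.4, -0.5, -0.9]
opening: 0.375
grasp_force: 59.9
```

send_rows([
  [[0,0,0],[0,0,-10],1],
  [[0,0,0],[0,0,-18],1],
  [[0,0,0],[0,0,-22],1],
  [[0,0,0],[0,0,-22],1],
])

```text
time_s: 36.12
eef_pos: [0.4512, 0.3183, 0.0622]
eef_rot: [0.0, 0.998, 0.064, -0.0]
wrist_force: [0.1, -0.1, -0.2]
opening: 0.375
grasp_force: 59.9
```

send_rows([
  [[0,0,0],[0,0,-1],1],
  [[0,0,0],[0,0,-2],1],
  [[0,0,0],[0,0,-2],0.1],
  [[0,0,0],[0,0,-2],-0.1],
  [[0,0,0],[0,0,-2],-0.3],
  [[0,0,0],[0,0,-2],-0.3],
  [[0,0,0],[0,0,20],-0.3],
  [[0,0,0],[0,0,60],-0.3],
  [[0,0,0],[0,0,110],-0.3],
  [[0,0,0],[0,0,130],-0.3],
])

```text
time_s: 37.38
eef_pos: [0.4528, 0.3189, 0.1958]
eef_rot: [-0.001, 0.998, 0.064, 0.002]
wrist_force: [-0.1, 0.6, 0.6]
opening: 0.652
grasp_force: 0.0
```

send_rows([
  [[0,0,0],[-15,-50,0],-0.4],
  [[0,0,0],[-30,-103,0],-0.4],
  [[0,0,0],[-35,-156,0],-0.4],
  [[0,0,0],[-35,-209,0],-0.4],
  [[0,0,0],[-35,-262,0],-0.4],
  [[0,0,0],[-35,-315,0],-0.4],
  [[0,0,0],[-35,-368,0],-0.4],
  [[0,0,0],[-35,-421,0],-0.4],
  [[0,0,0],[-35,-474,0],-0.4],
  [[0,0,0],[-25,-527,0],-0.4],
])

```text
time_s: 38.62
eef_pos: [0.4258, -0.2105, 0.1925]
eef_rot: [0.0, 0.998, 0.064, 0.0]
wrist_force: [0.9, 0.4, 0.0]
opening: 0.698
grasp_force: 0.0
```

send_rows([
  [[0,0,0],[15,-50,0],-0.4],
  [[0,0,0],[40,-100,0],-0.4],
  [[0,0,0],[70,-150,0],-0.4],
  [[0,0,0],[95,-200,0],-0.4],
  [[0,0,0],[107,-234,0],-0.4],
  [[0,0,0],[108,-236,-30],-0.4],
  [[0,0,0],[108,-236,-60],-0.4],
  [[0,0,0],[108,-236,-80],-0.4],
  [[0,0,0],[108,-236,-80],-0.4],
])

```text
time_s: 39.75
eef_pos: [0.5333, -0.4436, 0.1101]
eef_rot: [-0.002, 0.998, 0.064, -0.001]
wrist_force: [0.8, 0.7, -0.1]
opening: 0.699
grasp_force: 0.0
```

Run:
```python
from h import *
t=telemetry.get_obs();print(t['eef_pos'],t['opening'],t['time_s'])
o=[]
for n,u,v in(('scene',380,190),('top',158,192)):
    c=snap(n);o.append(cv2.resize(c['pixels'][v-50:v+50,u-50:u+50,::-1],(390,390),interpolation=3))
    for k in ['shaker_a','teaspoon']: print(n,k,[(np.round(d['xyz'],3).tolist(),round(d['conf'],2)) for d in spotter.landmark_of(k,n)])
cv2.imwrite('pics/s8.png',np.hstack(o))
```

```text
[ 0.53334123 -0.44359747  0.1100926 ] 0.6985593759797892 39.75
scene shaker_a [([0.534, -0.446, 0.002], 0.79)]
scene teaspoon []
top shaker_a [([0.452, 0.321, 0.007], 0.53)]
top teaspoon [([0.381, 0.272, 0.01], 0.44)]
```

View pics/s8.png

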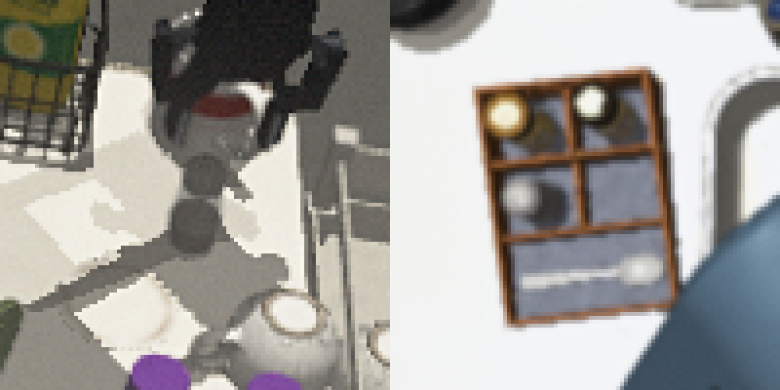

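send_rows([
  [[0,0,0],[0,-1,-15],-0.4],
  [[0,0,0],[0,-1,-30],-0.4],
  [[0,0,0],[0,-1,-45],-0.4],
  [[0,0,0],[0,-1,-58],-0.4],
  [[0,0,0],[0,-1,-60],-0.4],
  [[0,0,0],[0,-1,-60],-0.4],
])

```text
time_s: 40.8
eef_pos: [0.5343, -0.4459, 0.0523]
eef_rot: [0.0, 0.998, 0.064, 0.0]
wrist_force: [-0.0, 0.4, 0.6]
opening: 0.7
grasp_force: 0.0
```

send_rows([
  [[0,0,0],[0,0,1],0],
  [[0,0,0],[0,0,1],0.2],
  [[0,0,0],[0,0,1],0.4],
  [[0,0,0],[0,0,1],1],
  [[0,0,0],[0,0,1],1],
  [[0,0,0],[0,0,1],1],
  [[0,0,0],[0,0,30],1],
  [[0,0,0],[0,0,80],1],
  [[0,0,0],[0,0,130],1],
  [[0,0,0],[0,0,133],1],
])

```text
time_s: 42.05
eef_pos: [0.5363, -0.448, 0.1912]
eef_rot: [0.004, 0.998, 0.064, 0.003]
wrist_force: [0.1, -0.9, -0.9]
opening: 0.376
grasp_force: 58.9
```

send_rows([
  [[0,0,0],[-25,40,0],1],
  [[0,0,0],[-55,85,0],1],
  [[0,0,0],[-85,130,0],1],
  [[0,0,0],[-105,180,0],1],
  [[0,0,0],[-115,233,0],1],
  [[0,0,0],[-115,286,0],1],
  [[0,0,0],[-115,339,0],1],
  [[0,0,0],[-115,392,0],1],
  [[0,0,0],[-115,445,0],1],
  [[0,0,0],[-115,498,0],1],
])

```text
time_s: 43.3
eef_pos: [0.4184, 0.054, 0.1844]
eef_rot: [-0.0, 0.998, 0.064, -0.0]
wrist_force: [1.6, 0.1, -0.6]
opening: 0.375
grasp_force: 58.9
```

send_rows([
  [[0,0,0],[0,50,0],1],
  [[0,0,0],[8,100,0],1],
  [[0,0,0],[20,145,0],1],
  [[0,0,0],[35,178,0],1],
  [[0,0,0],[43,189,0],1],
  [[0,0,0],[43,189,0],1],
  [[0,0,0],[43,189,-40],1],
  [[0,0,0],[43,189,-80],1],
  [[0,0,0],[43,189,-100],1],
  [[0,0,0],[43,189,-100],1],
])

```text
time_s: 44.55
eef_pos: [0.4604, 0.2395, 0.0835]
eef_rot: [0.001, 0.998, 0.064, -0.002]
wrist_force: [-1.1, -0.1, -0.9]
opening: 0.376
grasp_force: 59.0
```

send_rows([
  [[0,0,0],[0,0,-10],1],
  [[0,0,0],[0,0,-18],1],
  [[0,0,0],[0,0,-22],1],
  [[0,0,0],[0,0,-22],1],
])

```text
time_s: 45.05
eef_pos: [0.4621, 0.2413, 0.0631]
eef_rot: [0.0, 0.998, 0.064, -0.0]
wrist_force: [0.3, 0.8, -0.2]
opening: 0.376
grasp_force: 59.0
```

send_rows([
  [[0,0,0],[0,0,-1],1],
  [[0,0,0],[0,0,-2],1],
  [[0,0,0],[0,0,-2],0.1],
  [[0,0,0],[0,0,-2],-0.1],
  [[0,0,0],[0,0,-2],-0.3],
  [[0,0,0],[0,0,-2],-0.3],
  [[0,0,0],[0,0,20],-0.3],
  [[0,0,0],[0,0,60],-0.3],
  [[0,0,0],[0,0,110],-0.3],
  [[0,0,0],[0,0,130],-0.3],
])

```text
time_s: 46.3
eef_pos: [0.4638, 0.2417, 0.1967]
eef_rot: [-0.0, 0.998, 0.064, 0.002]
wrist_force: [-0.2, 0.6, 0.1]
opening: 0.652
grasp_force: 0.0
```

send_rows([
  [[0,0,0],[-40,-50,0],-0.3],
  [[0,0,0],[-50,-100,0],-0.3],
  [[0,0,0],[-50,-150,0],-0.3],
  [[0,0,0],[-50,-200,0],-0.3],
  [[0,0,0],[-50,-250,0],-0.3],
  [[0,0,0],[-50,-300,0],-0.3],
  [[0,0,0],[-50,-350,0],-0.3],
  [[0,0,0],[-50,-350,0],-0.3],
])

```text
time_s: 47.3
eef_pos: [0.4122, -0.1117, 0.1935]
eef_rot: [0.0, 0.998, 0.062, 0.0]
wrist_force: [-0.2, 0.8, -0.4]
opening: 0.65
grasp_force: 0.0
```

Run:
```python
from h import *
o=[]
for n,u,v in(('scene',160,180),('top',158,192)):
    c=snap(n);o.append(cv2.resize(c['pixels'][v-50:v+50,u-50:u+50,::-1],(390,390),interpolation=3))
    for k in ['caddy','jar_gold','jar_black','shaker_a','teaspoon','jar_blue','green_spoon']:
        print(n,k,[(np.round(d['xyz'],3).tolist(),np.round(R.from_euler('z',7.4,degrees=True).inv().apply(np.array(d['xyz'])-[.452,.279,0]),3).tolist(),round(d['conf'],2)) for d in spotter.landmark_of(k,n)])
cv2.imwrite('pics/s9.png',np.hstack(o))
```

```text
scene caddy [([0.455, 0.278, 0.003], [0.003, -0.001, 0.003], 0.83)]
scene jar_gold [([0.52, 0.324, 0.01], [0.073, 0.036, 0.01], 0.7), ([0.451, 0.318, 0.012], [0.004, 0.039, 0.012], 0.67)]
scene jar_black [([0.305, -0.484, -0.003], [-0.244, -0.737, -0.003], 0.92), ([0.535, 0.253, 0.008], [0.079, -0.036, 0.008], 0.8), ([0.306, -0.405, 0.0], [-0.233, -0.66, 0.0], 0.64)]
scene shaker_a [([0.453, 0.315, 0.011], [0.006, 0.035, 0.011], 0.82), ([0.465, 0.241, 0.01], [0.008, -0.039, 0.01], 0.53)]
scene teaspoon [([0.386, 0.267, 0.01], [-0.067, -0.003, 0.01], 0.53)]
scene jar_blue [([0.617, 0.089, 0.001], [0.139, -0.21, 0.001], 0.68)]
scene green_spoon [([0.346, -0.295, -0.005], [-0.179, -0.556, -0.005], 0.76)]
top caddy [([0.452, 0.282, -0.0], [0.001, 0.003, -0.0], 0.93)]
top jar_gold [([0.518, 0.331, 0.006], [0.072, 0.043, 0.006], 0.52)]
top jar_black [([0.304, -0.48, 0.004], [-0.244, -0.734, 0.004], 0.69), ([0.308, -0.405, -0.001], [-0.231, -0.66, -0.001], 0.63), ([0.533, 0.249, 0.011], [0.076, -0.04, 0.011], 0.53), ([0.454, 0.317, 0.007], [0.007, 0.038, 0.007], 0.33)]
top shaker_a [([0.45, 0.32, 0.011], [0.004, 0.041, 0.011], 0.6), ([0.464, 0.243, 0.009], [0.007, -0.037, 0.009], 0.53)]
top teaspoon [([0.381, 0.271, 0.008], [-0.072, 0.002, 0.008], 0.68)]
top jar_blue [([0.615, 0.088, 0.001], [0.137, -0.211, 0.001], 0.7)]
top green_spoon [([0.346, -0.295, 0.0], [-0.179, -0.556, 0.0], 0.56)]
```

View pics/s9.png

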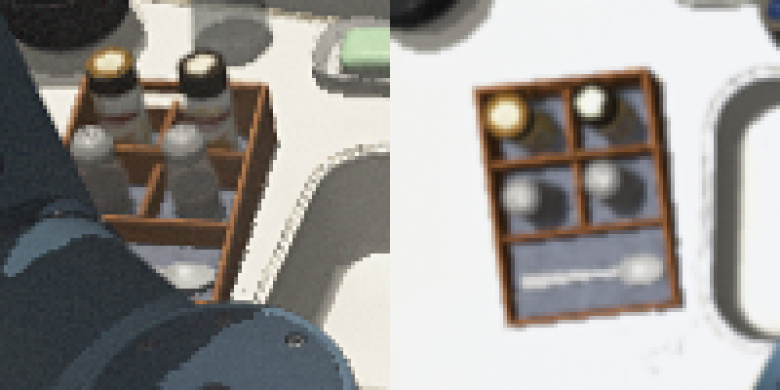

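Both pictures show the two jars upright in the rear bays, the two shakers upright in the front bays, and the spoon flat in the tray. In the top view the spoon lies at about (590,272). All are within tolerance.

```bash
python3 -c "
from h import *
print(ctrl.hand_in())"
```

```text
the job is handed in; nothing more can be done
None
```

The caddy is laid and the job handed in at about 47 s: jars in the rear bays, shakers in the front bays and teaspoon flat in the tray, all measured within tolerance in the last pictures, with the blue jar and green spoon unmoved; the hand-in returned no verdict.

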